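Set an eyelet and hold up the setter for inspection

TASK

Pick up the mallet and knock the red-handled setter in the green stand fully down against its spring, until its brass collar meets the green block, then stand the mallet back on its head on the bench and let go of it. Then draw the setter up out of the stand and lean it over to about 45 degrees, working end still lowest, so that the tip can be inspected: finish while holding it there, still, with its tip about 20 cm above the bench. Leave everything else on the bench where it is.

Things in the scene. Friction and masses are not known exactly. Their poses are not given: they have to be found in the camera images.
- mallet: Loose mallet, 0.3 kg, mostly head, standing on its head: upright black cylinder 48 mm across, 68 tall, yellow rims, flat striking faces. Level wooden handle towards body -x: 22 mm wide (y), 26 tall, centre line 38 mm above the lower face, spanning 24 to 144 mm from the head's axis. Origin: centre of lower face, z up. Stands by itself; left or right of the robot's centre line.
- mallet_grip (a point): Point in the middle of the mallet's handle section, 50 mm from the head's axis (at -50, 0, 38 mm in the mallet's frame); same axes as the mallet.
- stand: Setting stand, fixed: dark foot plate 120 x 90 x 10 mm, green block 60 x 60 mm in its middle, flat top 58 mm above the bench. An upright hole 17.5 mm across runs down its centre; a sprung seat is in it 28 mm above the bench. Origin: centre of the underside, z up along the hole. On the other side of the robot's centre line from the mallet.
- punch: Loose setter, about 0.17 kg, 112 mm long, upright in the stand on the sprung seat. From the tip: steel shank 16 mm across, 42 long (lower 30 in the hole), brass collar 30 across, 8 thick, round red handle 20 across, 62 long, its steel top end is struck. At first the collar is 12 mm above the green block, the top 140 mm above the bench. Origin: tip centre; z from tip to top.
- punch_tip (a point): Centre of the setter's tip (its origin), 28 mm above the bench at the start.
- punch_grip (a point): On the setter's axis, 82 mm from the tip and 30 mm below the struck end: the middle of the red handle.
- punch_top (a point): Centre of the setter's struck top end, 112 mm from the tip.
- seat (a joint): Depth of the sprung seat under the setter, m: 0 at rest, 0.012 when the collar meets the green block. The spring pushes up with 3.6 N at 0 and 7.2 N at 0.012 (the setter's weight takes about 1.7 N of it) and brings the setter back up when let go.
- mug: Bystander: red mug 82 mm across, 95 mm tall. Origin: centre of the underside.
- spool: Bystander: standing spool of black cord, white flanges 90 mm across, 100 mm tall. Origin: centre of the underside.
- dish: Bystander: white saucer 120 mm across, 22 mm tall. Origin: centre of the underside.
- phone: Bystander: telephone lying flat, 155 x 76 x 11 mm, blue case. Origin: centre of the underside.
- tin: Bystander: round brass tin of eyelets, 42 mm across, 24 mm tall, between the mallet and the stand. Origin: centre of the underside.
- scissors: Bystander: scissors lying flat, orange handles, 220 mm long, 11 mm thick. Origin: near the pivot, on the bench.

How it is judged (in metres and radians):
On the way, in this order (a step that is already met when the one before it is completed fails the run):
1. the setter is knocked down with the held mallet until its collar is within 3 mm of the green block (value of joint seat above 0.009 m and contact force between mallet and punch above 0.5 N and contact force between the fingers and mallet above 0.5 N), for 0.04 s.
2. the mallet stands on its head on the bench, let go and at rest (height (world z) of mallet below 0.006 m and angle between mallet's own z axis and vertical below 0.15 rad and contact force between each of the arm, the fingers and mallet below 0.1 N and linear speed of mallet below 0.03 m/s), for 0.2 s.
3. the setter is drawn clear of the stand in the gripper (height (world z) of punch_tip above 0.07 m and contact force between the fingers and punch above 0.5 N), for 0.1 s.
At the end, for the whole second after the job is handed in: The setter is held in the gripper, touching neither stand nor mallet, still (under 0.04 m/s), its tip 150 to 320 mm above the bench, its axis leaning 30 to 60 degrees from upright with the tip lowest; the mallet stands on its head on the bench (within 9 degrees of upright), let go and at rest (all of step 2 and height (world z) of punch_tip between 0.15 and 0.32 m and angle between punch's own z axis and vertical between 0.52 and 1.05 rad and contact force between the fingers and punch above 0.5 N and contact force between punch and stand below 0.05 N and contact force between punch and mallet below 0.05 N and linear speed of punch below 0.04 m/s); the arm keeps its last pose, push and grip.
It fails at once if a bystander (mug, spool, saucer, telephone, tin or scissors) is shifted by more than 30 mm (distance of any of mug, spool, dish, phone, tin, scissors from where it was at the start of the episode above 0.03 m).
It also fails if it takes over 72 s, if anything falls off the work surface, if the arm or the gripper's body presses on something with over 40 N, if the wrist force passes 120 N, or if a joint passes its speed limit or range.

ROBOT

A 6-joint arm with a two-finger parallel gripper is mounted at the origin on the work surface. World frame = base frame: x ahead of the robot, y to its left, z up, the work surface at z = 0. Lengths are in mm, angles in rad, forces in N, time in s.
With the tool pointing down it reaches from about 300 to 775 mm from the base axis. Payload 14.6 kg.
Tool frame: the origin (TCP) lies at the very end of the fingers, on their centre line; the grasp point (between the pads) lies 19 mm behind it; z points along the fingers, y is the line along which they close (so a half turn about z gives the same grasp; the last joint's range is limited). The gripper opens to 94 mm and grips with 3 to 60 N. Pads are 16 mm wide; open, the fingers measure 119 mm over their backs; the gripper's body (75 mm by 177 mm) begins 78 mm behind the grasp point.
Start: joints at [-1.287, 0.3, 1.521, -0, 1.321, -0.067], TCP at [189, -516.496, 205.446] pointing down, gripper open.
Joint ranges: [-3.03, 3.03], [-0.79, 2.21], [0.23, 2.52], [-1.04, 4.18], [0, 3.07], [-2.55, 2.55]. Speed limits (rad/s): [2.22, 2.22, 2.57, 3.14, 3.14, 3.14].

INTERFACE

Orientations are given as [roll, pitch, yaw] about the fixed x, y, z axes, in that order (R = Rz(yaw) Ry(pitch) Rx(roll)).
In Python, from cell import read_state, viewer, manip, models gives the robot as it stands.
- The arm moves only by the tool carry_out, never from a script. Its argument "deltas" is a list of rows, each an object with "dp": the shift along the tool's x, y, z in mm, a list of three; "roll": the turn about the tool's z in degrees; "gripper": the opening, from -1 (shut) to 1 (fully open), so that 0 is half open. In form: [{"dp": [tx, ty, tz], "roll": roll, "gripper": gripper}, ...]. A call has 1 to 12 rows; each row is the pose to reach, as a shift and turn from the pose commanded when the call began, along the tool's axes at that moment; what a row does not reach only later rows make up. A row lasts 1/12 s, in which the tool goes at most 41.7 mm and 7.16 degrees, less where a joint would pass 70% of its speed; a pose out of reach is approached as far as the arm can. A call with a gripper value outside its range is refused whole. The fingers move at their own pace and stop on an object; "newtons" is the grip in N (left out, the last holds). Time passes only in rows, so rows that repeat a pose let the fingers close. It gives the time, the measured TCP pose, the force, the opening and the grip force at its end, in the units of the state.
- read_state(): the state, without advancing time (a new reading comes with each control period).
- viewer.camera(name): name is "side" or "top" or "wrist"; returns the picture (420x560x3 uint8, red, green, blue); there is no depth.
- viewer.camera_params(name): a dict with "fovy" (degrees; the focal length in pixels is half the picture's height over the tangent of half this angle, whatever the lens; pixels are square), "cx", "cy" (the principal point, pixels), "k1" (the pictures are not rectified: a ray, as slopes to the right and down, at radius r is drawn at 1 + k1 r^2 times it, then the intrinsics apply), "eye" and "attitude" of the camera in the world; the wrist camera has in their place "T_tool_cam" (4x4, takes a point from camera to tool coordinates, whose origin is the TCP and whose axes are the flange's). Camera axes: x right, y up, looking along -z (the intrinsics and any distortion apply to the point x, -y, -z); pixel columns grow to the right and rows downward; lengths in mm; the calibration is good to about 2 mm. A picture is of the moment at which its call begins: read the wrist's pose just before it. camera_params takes no time and is no camera call.
- manip.sign_off(): hands the job in; it is judged then, once.
Trained networks look in the newest picture that a camera, given by its name, has taken for a name from the list of things; names that differ only in an ending like _2 or _b are one class to them, and where a whole thing is asked for, a point or a joint stands for the part that bears it (a point fixed in the world has none). Each returns a list of dicts, best first, with "p" (0 to 1); they miss things now and then, are a little off and sometimes report something else, mostly with a low value. They report only what shows in the picture. A call takes as long as a camera call.
- models.cut_out(camera, label): "region" (420x560 bool, what is visible of it) and "box" ([left, top, right, bottom] in pixels, round what is visible of it).
The state is a dict: "clock": time; "joints": joint angles; "qd": joint speeds; "effort": joint torques, N m; "eef_pos": TCP position; "eef_rot": TCP orientation; "wrist_force": force on the tool from outside, world axes, zero at the start; "moment": the same for the moment, N m; "finger_gap": finger opening in mm; "finger_force": force on a finger pad.
Only numpy, scipy, OpenCV 4.12 (cv2) and the standard library are available. Lean on these libraries where they do the work, as an engineer would, in place of code of your own. Each camera call takes 0.05 s, during which the arm holds its last target. There are 200 camera calls.

## Working session

There is one attempt and no reset: what is moved stays moved. The work goes in short steps, Python scripts to look and compute and a tool call to move; the robot and the scene stay as the last step left them, time stands still between calls to the robot, and variables do not carry over. Pictures are saved under pics/ and viewed, at most 10 in all, crops included, and the job is handed in when it is done.

Besides the shell and the picture viewer there is one more tool, called after "Call:" by a JSON object that holds its "method" and its "body". carry_out: Moves the arm, as the interface text tells. Its arguments: {"type":"object","properties":{"deltas":{"type":"array"},"newtons":{"type":"number"}},"required":["deltas"]}

```bash
ls; mkdir -p pics; cat > h.py <<'E'
import numpy as np, cv2
from scipy.spatial.transform import Rotation as R
from cell import read_state, viewer, manip, models
def cam(name, st=None):
    p=viewer.camera_params(name)
    f=210/np.tan(np.radians(p['fovy'])/2)
    if name=='wrist':
        st=st or read_state()
        T=np.eye(4);T[:3,:3]=R.from_euler('xyz',st['eef_rot']).as_matrix();T[:3,3]=st['eef_pos']
        T=T@np.array(p['T_tool_cam']); return p,f,T[:3,:3],T[:3,3]
    a=np.array(p['attitude'])
    M=a if a.shape==(3,3) else R.from_euler('xyz',a).as_matrix()
    return p,f,M,np.array(p['eye'])
def ray(c,u,v):
    p,f,M,e=c
    d=np.array([(u-p['cx'])/f,(v-p['cy'])/f]); s=d.copy()
    for _ in range(20): s=d/(1+p['k1']*(s@s))
    return e, M@np.array([s[0],-s[1],-1])
def atz(c,u,v,z):
    e,d=ray(c,u,v); return e+d*(z-e[2])/d[2]
def proj(c,P):
    p,f,M,e=c
    q=M.T@(np.array(P)-e); s=np.array([q[0],-q[1]])/-q[2]
    s=s*(1+p['k1']*(s@s)); return np.array([p['cx']+f*s[0],p['cy']+f*s[1]])
E
cat > a.py <<'E'
from h import *
st=read_state(); print({k:np.round(v,3).tolist() for k,v in st.items()})
for n in ['top','side']:
    im=viewer.camera(n); cv2.imwrite(f'pics/{n}0.png',im[...,::-1]); print(n,viewer.camera_params(n))
    c=cam(n)
    for l in ['mallet','stand','punch','mug','spool','dish','phone','tin','scissors']:
        r=models.cut_out(n,l)
        if r:
            b=r[0]; m=b['region']; vv,uu=np.nonzero(m)
            print(l,round(b['p'],2),np.round(b['box']),'cent',uu.mean().round(1),vv.mean().round(1), 'z0',np.round(atz(c,uu.mean(),vv.mean(),0)))
        else: print(l,'none')
print(viewer.camera_params('wrist'))
E
python3 a.py
```

```text
pics
{'clock': 0.0, 'joints': [-1.287, 0.3, 1.522, -0.0, 1.321, -0.067], 'qd': [-0.001, 0.001, 0.001, -0.0, 0.0, -0.0], 'effort': [-0.003, -53.181, -35.275, 0.071, 0.024, -0.0], 'eef_pos': [188.912, -516.251, 204.863], 'eef_rot': [-3.14, -0.0, 0.351], 'wrist_force': [0.693, 0.113, -0.159], 'moment': [-0.015, -0.012, 0.02], 'finger_force': 0.0, 'finger_gap': 93.911}
top {'fovy': 49.18128690498364, 'cx': 272.3505465452036, 'cy': 212.22192799014647, 'k1': -0.05989816833433364, 'eye': array([ 376.71144243,    3.06976778, 1511.42116142]), 'attitude': array([ 0.18169227,  0.01338193, -1.58937296])}
mallet 0.79 [307. 226. 338. 277.] cent 321.5 247.9 z0 [ 532. -142.    0.]
stand 0.83 [214. 212. 243. 252.] cent 227.6 233.6 z0 [586. 168.   0.]
punch 0.66 [223. 226. 229. 234.] cent 224.3 229.4 z0 [600. 179.   0.]
mug 0.6 [267. 165. 295. 201.] cent 281.4 178.2 z0 [772. -15.   0.]
spool 0.93 [197. 159. 232. 196.] cent 216.1 175.5 z0 [786. 208.   0.]
dish 0.92 [329. 157. 363. 196.] cent 347.3 176.4 z0 [ 773. -239.    0.]
phone 0.75 [118. 236. 153. 282.] cent 136.7 259.0 z0 [506. 471.   0.]
tin non
[... 652 characters left out ...]
0 [ 778. -259.    0.]
phone 0.59 [132. 355. 210. 418.] cent 169.4 393.8 z0 [516. 462.   0.]
tin 0.83 [292. 228. 303. 245.] cent 295.4 237.2 z0 [564.  -5.   0.]
scissors 0.96 [355. 147. 415. 169.] cent 391.8 158.6 z0 [ 521. -465.    0.]
{'fovy': 59.01738708390801, 'cx': 277.38243191965336, 'cy': 209.70314968515987, 'k1': -0.057488316366020344, 'T_tool_cam': array([[-3.87815657e-04,  9.60368832e-01,  2.78732052e-01,
         8.14237474e+01],
       [ 9.99999912e-01,  3.28103848e-04,  2.60877475e-04,
        -2.09105024e-02],
       [ 1.59085537e-04,  2.78732129e-01, -9.60368874e-01,
        -1.80466352e+02],
       [ 0.00000000e+00,  0.00000000e+00,  0.00000000e+00,
         1.00000000e+00]])}
```

```bash
python3 -c "
import cv2
t=cv2.imread('pics/top0.png')[150:300,100:450];s=cv2.imread('pics/side0.png')[140:280,140:420]
cv2.imwrite('pics/t1.png',cv2.resize(t,None,fx=2.28,fy=2.28,interpolation=2));cv2.imwrite('pics/s1.png',cv2.resize(s,None,fx=2.8,fy=2.8,interpolation=2))"
```

```text
(no output)
```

View pics/t1.png

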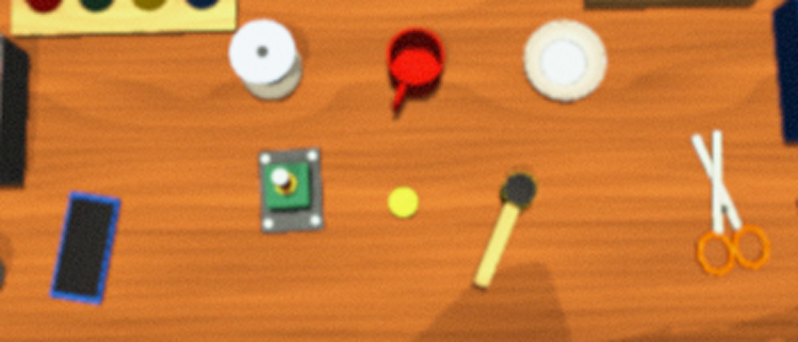

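View pics/s1.png

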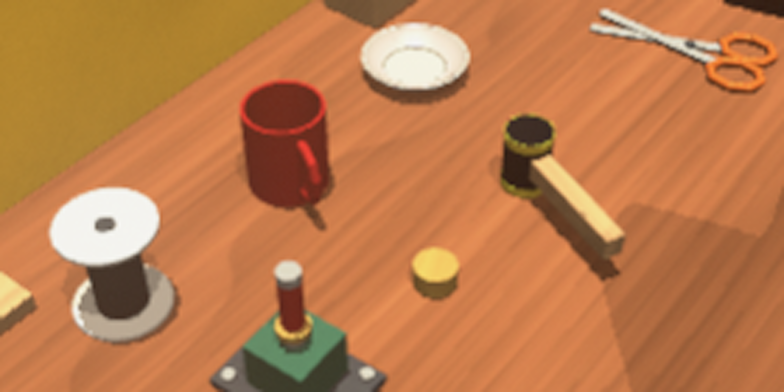

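The top view shows the mallet head at (327.6, 233.3), its handle end at (311.4, 274.6), the setter top at (223.2, 228.1) and the tin at (276.8, 238.6). The tin lies between the mallet and the stand, and the side view agrees.

```bash
cat > b.py <<'E'
from h import *
c=cam('top'); s=cam('side')
h=atz(c,327.6,233.3,68); e=atz(c,311.4,274.6,45); p=atz(c,223.2,228.1,140)
print('head',h,'end',e,'len',np.linalg.norm((h-e)[:2]),'yaw',np.arctan2(*(h-e)[1::-1]),'punch',p,'tin',atz(c,276.8,238.6,24))
print('blocktop', atz(c,100+287/2.28,150+187/2.28,58),'head side',atz(s,140+530/2.8,140+131/2.8,68),'punch side',atz(s,140+288/2.8,140+268/2.8,140),'end side',atz(s,140+606/2.8,140+240/2.8,51))
print('check: proj of head',proj(c,h))
E
python3 b.py
```

```text
head [ 570.62993357 -156.38254883   68.        ] end [ 442.75077458 -102.40558925   45.        ] len 138.80414788903155 yaw -0.3994062276191081 punch [583.2664592  166.37717057 140.        ] tin [562.55591983   5.00932705  24.        ]
blocktop [582.76574304 167.54225279  58.        ] head side [ 564.72057849 -156.13969997   68.        ] punch side [581.92958562 166.10457997 140.        ] end side [441.02301906 -89.65020613  51.        ]
check: proj of head [327.6 233.3]
```

Call:
{"method": "carry_out", "body": {"deltas": [{"dp": [443,-242,0],"roll": 44,"gripper": 1},{"dp": [443,-242,0],"roll": 44,"gripper": 1},{"dp": [443,-242,0],"roll": 44,"gripper": 1},{"dp": [443,-242,0],"roll": 44,"gripper": 1},{"dp": [443,-242,0],"roll": 44,"gripper": 1},{"dp": [443,-242,0],"roll": 44,"gripper": 1},{"dp": [443,-242,0],"roll": 44,"gripper": 1},{"dp": [443,-242,0],"roll": 44,"gripper": 1},{"dp": [443,-242,0],"roll": 44,"gripper": 1},{"dp": [443,-242,0],"roll": 44,"gripper": 1},{"dp": [443,-242,0],"roll": 44,"gripper": 1},{"dp": [443,-242,0],"roll": 44,"gripper": 1}]}}

```text
clock: 2.0
eef_pos: [505.2, -155.5, 205.7]
eef_rot: [3.142, -0.0, -0.417]
wrist_force: [0.9, -0.9, 0.2]
finger_gap: 94.1
finger_force: 0.0
```

Call:
{"method": "carry_out", "body": {"deltas": [{"dp": [5,0,0],"roll": 0,"gripper": 1},{"dp": [5,0,0],"roll": 0,"gripper": 1},{"dp": [5,0,0],"roll": 0,"gripper": 1}]}}

```text
clock: 2.25
eef_pos: [508.4, -159.6, 205.2]
eef_rot: [3.141, 0.001, -0.417]
wrist_force: [-0.8, 0.1, 0.9]
finger_gap: 93.7
finger_force: 0.0
```

```bash
cat > w.py <<'E'
from h import *
import sys
st=read_state(); print({k:np.round(v,3).tolist() for k,v in st.items() if k in('clock','joints','eef_pos','eef_rot','finger_gap','finger_force','wrist_force')})
im=viewer.camera('wrist'); cv2.imwrite(f'pics/{sys.argv[1]}.png',im[...,::-1])
c=cam('wrist',st)
for l in sys.argv[2:]:
    for b in models.cut_out('wrist',l)[:1]:
        vv,uu=np.nonzero(b['region']); print(l,b['p'],b['box'],uu.mean(),vv.mean())
E
python3 w.py w1 mallet mallet_grip
```

```text
{'clock': 2.25, 'joints': [-0.373, 0.262, 1.57, -0.0, 1.31, 1.615], 'eef_pos': [508.378, -159.62, 205.199], 'eef_rot': [3.141, 0.001, -0.417], 'wrist_force': [-0.816, 0.095, 0.852], 'finger_force': 0.0, 'finger_gap': 93.745}
mallet 0.57 [216.5, 103.8, 275.7, 278.8] 247.71091073038772 177.24670874661857
mallet_grip 0.71 [217.4, 108.4, 271.8, 279.7] 247.4881017257039 177.27502270663032
```

View pics/w1.png

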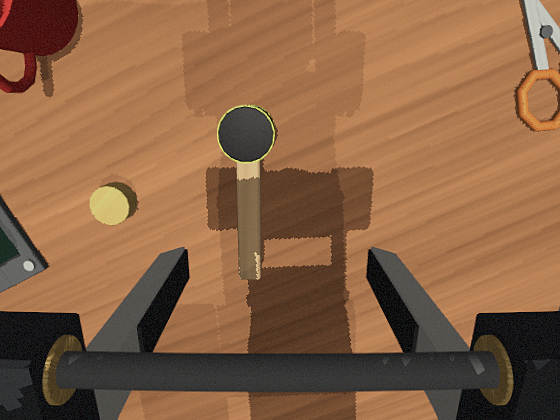

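The wrist view shows the mallet head's top face at (246, 133) and the handle running almost straight down the picture to its end at (249, 279).

```bash
python3 - <<'E'
from h import *
st=read_state();c=cam('wrist',st);Rt=R.from_euler('xyz',st['eef_rot']).as_matrix()
r=models.cut_out('wrist','mallet')[0]['region']
rows=[(v,np.nonzero(r[v])[0].mean()) for v in range(180,270)]
a,b=np.polyfit(*zip(*rows),1); print('handle axis u at 279,180',a*279+b,a*180+b)
h=atz(c,246,133,68); e=atz(c,a*277+b,277,51); q=atz(c,a*180+b,180,51)
print(h,e,'len',np.linalg.norm((h-e)[:2]),'yaw',np.arctan2(*(h-e)[1::-1]),np.arctan2(*(q-e)[1::-1]))
u=(q-e)[:2];u/=np.linalg.norm(u); u2=(h-e)[:2];u2/=np.linalg.norm(u2)
g=h.copy();g[:2]-=50*u2; g[2]=19; print('grip',g,'dp',Rt.T@(g-st['eef_pos']))
E
```

```text
handle axis u at 279,180 250.27970256959009 248.6009768009766
[ 570.36299234 -159.15083779   68.        ] [ 440.7945034  -100.85010984   51.        ] len 142.08085094716725 yaw -0.42282124352404993 -0.42469839018472394
grip [ 524.76624651 -138.63409413   19.        ] dp [  6.50065176 -26.78033181 186.55219726]
```

Call:
{"method": "carry_out", "body": {"deltas": [{"dp": [6,-27,0],"roll": 0,"gripper": 1},{"dp": [6,-27,40],"roll": 0,"gripper": 1},{"dp": [6,-27,80],"roll": 0,"gripper": 1},{"dp": [6,-27,120],"roll": 0,"gripper": 1},{"dp": [6,-27,150],"roll": 0,"gripper": 1},{"dp": [6,-27,175],"roll": 0,"gripper": 1},{"dp": [6,-27,186],"roll": 0,"gripper": 1},{"dp": [6,-27,186],"roll": 0,"gripper": 1},{"dp": [6,-27,186],"roll": 0,"gripper": 1}]}}

```text
clock: 3.2
eef_pos: [525.3, -137.7, 20.3]
eef_rot: [-3.142, -0.001, -0.418]
wrist_force: [0.8, -0.6, 1.0]
finger_gap: 94.3
finger_force: 0.0
```

Call:
{"method": "carry_out", "body": {"deltas": [{"dp": [0,0,0],"roll": 0,"gripper": -1},{"dp": [0,0,0],"roll": 0,"gripper": -1},{"dp": [0,0,0],"roll": 0,"gripper": -1},{"dp": [0,0,0],"roll": 0,"gripper": -1},{"dp": [0,0,0],"roll": 0,"gripper": -1},{"dp": [0,0,0],"roll": 0,"gripper": -1},{"dp": [0,0,0],"roll": 0,"gripper": -1},{"dp": [0,0,0],"roll": 0,"gripper": -1},{"dp": [0,0,0],"roll": 0,"gripper": -1},{"dp": [0,0,0],"roll": 0,"gripper": -1},{"dp": [0,0,0],"roll": 0,"gripper": -1},{"dp": [0,0,0],"roll": 0,"gripper": -1}], "newtons": 60}}

```text
clock: 4.2
eef_pos: [525.1, -137.1, 19.4]
eef_rot: [3.142, 0.0, -0.417]
wrist_force: [-0.1, -0.4, -0.2]
finger_gap: 21.5
finger_force: 60.0
```

Call:
{"method": "carry_out", "body": {"deltas": [{"dp": [0,0,-10],"roll": 0,"gripper": -1},{"dp": [0,0,-35],"roll": 0,"gripper": -1},{"dp": [0,0,-65],"roll": 0,"gripper": -1},{"dp": [0,0,-95],"roll": 0,"gripper": -1},{"dp": [0,0,-125],"roll": 0,"gripper": -1},{"dp": [0,0,-150],"roll": 0,"gripper": -1},{"dp": [-5,-12,-171],"roll": 0,"gripper": -1},{"dp": [-15,-37,-171],"roll": -4,"gripper": -1},{"dp": [-26,-64,-171],"roll": -8,"gripper": -1},{"dp": [-37,-91,-171],"roll": -12,"gripper": -1},{"dp": [-48,-118,-171],"roll": -17,"gripper": -1},{"dp": [-59,-145,-171],"roll": -22,"gripper": -1}]}}

```text
clock: 5.2
eef_pos: [529.4, 20.7, 191.0]
eef_rot: [-3.142, 0.0, -0.029]
wrist_force: [0.1, 0.2, -3.3]
finger_gap: 21.3
finger_force: 60.0
```

Call:
{"method": "carry_out", "body": {"deltas": [{"dp": [-21,-12,0],"roll": -4,"gripper": -1},{"dp": [-21,-12,0],"roll": -4,"gripper": -1}]}}

```text
clock: 5.37
eef_pos: [507.0, 34.5, 190.7]
eef_rot: [-3.141, 0.002, 0.044]
wrist_force: [-0.2, -0.1, -3.6]
finger_gap: 21.7
finger_force: 60.0
```

Call:
{"method": "carry_out", "body": {"deltas": [{"dp": [8,-25,0],"roll": -3,"gripper": -1},{"dp": [16,-55,0],"roll": -7,"gripper": -1},{"dp": [24,-85,0],"roll": -10,"gripper": -1},{"dp": [30,-108,0],"roll": -13.6,"gripper": -1},{"dp": [32,-119,0],"roll": -13.6,"gripper": -1},{"dp": [32,-119,0],"roll": -13.6,"gripper": -1},{"dp": [32,-119,0],"roll": -13.6,"gripper": -1}]}}

```text
clock: 5.95
eef_pos: [536.7, 151.7, 190.5]
eef_rot: [3.141, 0.001, 0.273]
wrist_force: [-0.4, -0.1, -3.2]
finger_gap: 22.1
finger_force: 60.0
```

```bash
python3 w.py w2 punch; python3 - <<'E'
from h import *
a=cv2.imread('pics/w2.png')
im=viewer.camera('side')[...,::-1]
s=cv2.resize(im[120:300,140:400],None,fx=2.33,fy=2.33,interpolation=2)
cv2.imwrite('pics/c2.png',np.vstack([np.hstack([cv2.resize(a[:300],(400,214)),np.zeros((214,s.shape[1]-400,3),np.uint8)]),s[:380]]))
E
```

```text
{'clock': 5.95, 'joints': [0.21, 0.33, 1.518, -0.0, 1.295, 1.508], 'eef_pos': [536.674, 151.74, 190.462], 'eef_rot': [3.141, 0.001, 0.273], 'wrist_force': [-0.41, -0.05, -3.212], 'finger_force': 59.99, 'finger_gap': 22.089}
```

View pics/c2.png

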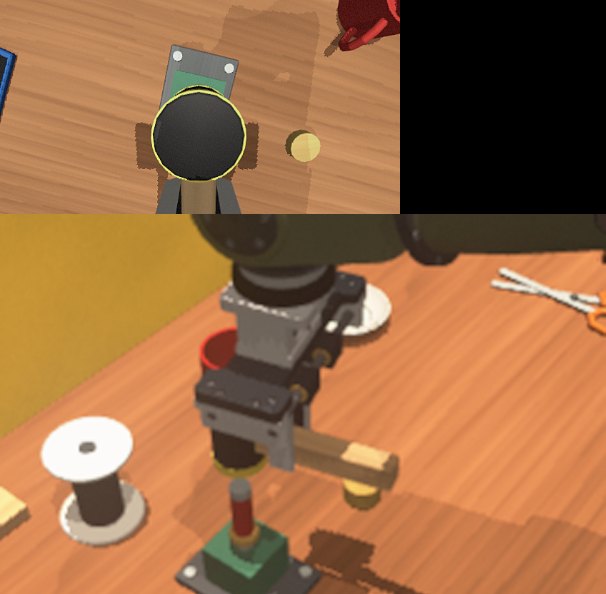

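The side view shows the mallet's lower face hanging right above the setter's top at about (240, 480). The wrist view shows the head centred on the stand across its width.

Call:
{"method": "carry_out", "body": {"deltas": [{"dp": [-2,-4,8],"roll": 0,"gripper": -1},{"dp": [-2,-4,18],"roll": 0,"gripper": -1},{"dp": [-2,-4,26],"roll": 0,"gripper": -1},{"dp": [-2,-4,32],"roll": 0,"gripper": -1},{"dp": [-2,-4,37],"roll": 0,"gripper": -1},{"dp": [-2,-4,41],"roll": 0,"gripper": -1},{"dp": [-2,-4,43],"roll": 0,"gripper": -1},{"dp": [-2,-4,43],"roll": 0,"gripper": -1},{"dp": [-2,-4,43],"roll": 0,"gripper": -1}]}}

```text
clock: 6.85
eef_pos: [534.2, 155.5, 147.9]
eef_rot: [3.142, -0.001, 0.274]
wrist_force: [0.7, -0.8, 2.3]
finger_gap: 21.7
finger_force: 60.0
```

```bash
python3 - <<'E'
from h import *
st=read_state();print(st['eef_pos'],st['wrist_force'],st['moment'])
im=viewer.camera('side')[...,::-1]
cv2.imwrite('pics/c3.png',cv2.resize(im[210:300,190:310],None,fx=5,fy=5,interpolation=2))
E
```

```text
[534.21490447 155.47262013 147.87144978] [ 0.67804497 -0.84463434  2.31325898] [ 0.00822736 -0.06021035 -0.00120588]
```

View pics/c3.png

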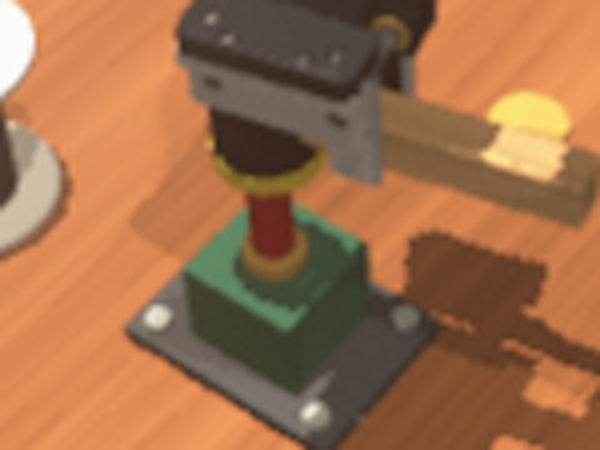

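The setter is down and its collar is close to the block. The 5.5 N change in force matches nearly full travel, so I'll press a little further until it bottoms.

Call:
{"method": "carry_out", "body": {"deltas": [{"dp": [0,0,1.5],"roll": 0,"gripper": -1},{"dp": [0,0,2.5],"roll": 0,"gripper": -1},{"dp": [0,0,2.5],"roll": 0,"gripper": -1},{"dp": [0,0,2.5],"roll": 0,"gripper": -1}]}}

```text
clock: 7.23
eef_pos: [534.7, 155.6, 146.9]
eef_rot: [3.141, -0.003, 0.274]
wrist_force: [-5.3, -1.5, 16.2]
finger_gap: 21.8
finger_force: 60.0
```

Call:
{"method": "carry_out", "body": {"deltas": [{"dp": [0,0,-12],"roll": 0,"gripper": -1},{"dp": [0,0,-35],"roll": 0,"gripper": -1},{"dp": [-3,10,-47],"roll": 0,"gripper": -1},{"dp": [-10,33,-47],"roll": 4,"gripper": -1},{"dp": [-19,60,-47],"roll": 8,"gripper": -1},{"dp": [-28,90,-47],"roll": 13,"gripper": -1},{"dp": [-38,120,-47],"roll": 18,"gripper": -1},{"dp": [-47,150,-47],"roll": 23,"gripper": -1},{"dp": [-57,180,-47],"roll": 28,"gripper": -1},{"dp": [-66,210,-47],"roll": 33,"gripper": -1},{"dp": [-76,240,-47],"roll": 38,"gripper": -1},{"dp": [-83,262,-47],"roll": 40,"gripper": -1}]}}

```text
clock: 8.23
eef_pos: [524.0, -122.2, 191.6]
eef_rot: [3.141, 0.0, -0.431]
wrist_force: [0.4, 0.2, -3.1]
finger_gap: 21.2
finger_force: 60.0
```

Call:
{"method": "carry_out", "body": {"deltas": [{"dp": [0,8,0],"roll": 0,"gripper": -1},{"dp": [0,15,0],"roll": 0,"gripper": -1},{"dp": [0,15,0],"roll": 0,"gripper": -1},{"dp": [0,15,0],"roll": 0,"gripper": -1}]}}

```text
clock: 8.57
eef_pos: [518.6, -132.4, 191.9]
eef_rot: [-3.141, 0.0, -0.423]
wrist_force: [0.3, -0.5, -2.2]
finger_gap: 21.5
finger_force: 60.0
```

```bash
python3 w.py w4; python3 - <<'E'
from h import *
a=cv2.imread('pics/w4.png')
im=viewer.camera('side')[...,::-1]
s=cv2.resize(im[90:240,250:450],None,fx=2.8,fy=2.8,interpolation=2)
cv2.imwrite('pics/c4.png',np.vstack([a[:170],s]))
E
```

```text
{'clock': 8.567, 'joints': [-0.318, 0.279, 1.581, 0.0, 1.283, 1.675], 'eef_pos': [518.561, -132.386, 191.882], 'eef_rot': [-3.141, 0.0, -0.423], 'wrist_force': [0.281, -0.547, -2.231], 'finger_force': 59.993, 'finger_gap': 21.522}
```

View pics/c4.png

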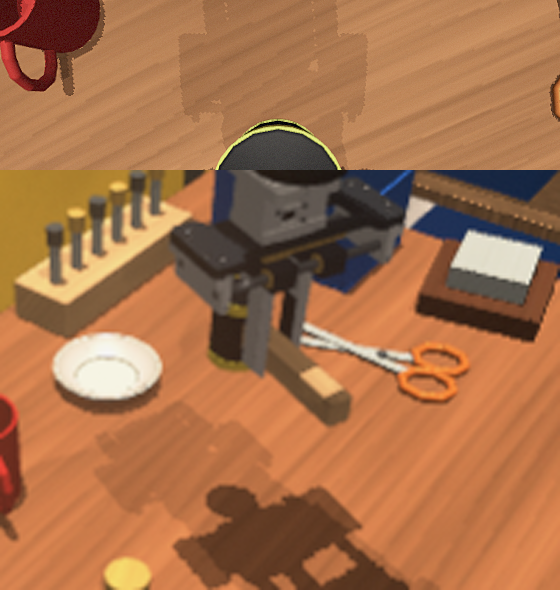

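The mallet hangs upright over clear bench. Lowering it now.

Call:
{"method": "carry_out", "body": {"deltas": [{"dp": [0,0,25],"roll": 0,"gripper": -1},{"dp": [0,0,55],"roll": 0,"gripper": -1},{"dp": [0,0,85],"roll": 0,"gripper": -1},{"dp": [0,0,115],"roll": 0,"gripper": -1},{"dp": [0,0,140],"roll": 0,"gripper": -1},{"dp": [0,0,155],"roll": 0,"gripper": -1},{"dp": [0,0,163],"roll": 0,"gripper": -1},{"dp": [0,0,168],"roll": 0,"gripper": -1},{"dp": [0,0,171],"roll": 0,"gripper": -1},{"dp": [0,0,171],"roll": 0,"gripper": -1},{"dp": [0,0,171],"roll": 0,"gripper": -1}]}}

```text
clock: 9.58
eef_pos: [519.3, -133.0, 21.8]
eef_rot: [-3.141, -0.001, -0.424]
wrist_force: [0.4, 0.3, -2.4]
finger_gap: 21.6
finger_force: 60.0
```

Call:
{"method": "carry_out", "body": {"deltas": [{"dp": [0,0,1],"roll": 0,"gripper": -1},{"dp": [0,0,2],"roll": 0,"gripper": -1},{"dp": [0,0,2],"roll": 0,"gripper": -1},{"dp": [0,0,2],"roll": 0,"gripper": -1}]}}

```text
clock: 9.92
eef_pos: [519.0, -133.0, 19.4]
eef_rot: [-3.141, -0.001, -0.424]
wrist_force: [0.1, -0.4, 0.7]
finger_gap: 21.6
finger_force: 60.0
```

Call:
{"method": "carry_out", "body": {"deltas": [{"dp": [0,0,0],"roll": 0,"gripper": -0.4},{"dp": [0,0,0],"roll": 0,"gripper": -0.2},{"dp": [0,0,0],"roll": 0,"gripper": 0.3},{"dp": [0,0,0],"roll": 0,"gripper": 0.3},{"dp": [0,0,0],"roll": 0,"gripper": 0.3},{"dp": [0,0,0],"roll": 0,"gripper": 0.3},{"dp": [0,0,0],"roll": 0,"gripper": 0.3},{"dp": [0,0,0],"roll": 0,"gripper": 0.3}]}}

```text
clock: 10.58
eef_pos: [518.7, -132.9, 19.0]
eef_rot: [-3.142, -0.0, -0.424]
wrist_force: [-0.1, 0.1, 0.4]
finger_gap: 60.9
finger_force: 0.0
```

Call:
{"method": "carry_out", "body": {"deltas": [{"dp": [0,0,-20],"roll": 0,"gripper": 0.3},{"dp": [0,0,-50],"roll": 0,"gripper": 0.3},{"dp": [0,0,-90],"roll": 0,"gripper": 0.3},{"dp": [0,0,-130],"roll": 0,"gripper": 0.3},{"dp": [0,0,-170],"roll": 0,"gripper": 0.3},{"dp": [0,0,-180],"roll": 0,"gripper": 0.3},{"dp": [0,0,-180],"roll": 0,"gripper": 0.3}]}}

```text
clock: 11.17
eef_pos: [519.9, -133.3, 202.3]
eef_rot: [-3.141, -0.006, -0.424]
wrist_force: [-0.1, -0.1, 0.2]
finger_gap: 61.0
finger_force: 0.0
```

```bash
python3 w.py w5 mallet tin
```

```text
{'clock': 11.167, 'joints': [-0.319, 0.269, 1.568, -0.0, 1.299, 1.676], 'eef_pos': [519.87, -133.284, 202.257], 'eef_rot': [-3.141, -0.006, -0.424], 'wrist_force': [-0.108, -0.124, 0.158], 'finger_force': 0.0, 'finger_gap': 60.956}
mallet 0.86 [247.3, 113.2, 308.8, 290.1] 277.6433671552048 186.1967305524239
tin 0.91 [118.9, 183.9, 162.2, 228.7] 139.40944372574384 205.28783958602847
```

View pics/w5.png

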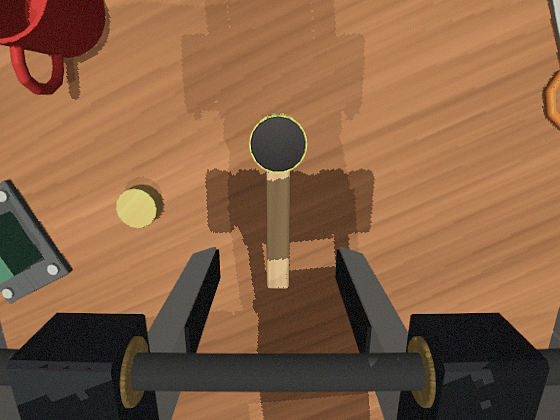

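The mallet is standing upright, with its head at (278, 143) and its handle straight. Now over to the setter.

Call:
{"method": "carry_out", "body": {"deltas": [{"dp": [-7,-30,-10],"roll": -4,"gripper": 1},{"dp": [-14,-65,-10],"roll": -8,"gripper": 1},{"dp": [-22,-100,-10],"roll": -13,"gripper": 1},{"dp": [-31,-140,-10],"roll": -18,"gripper": 1},{"dp": [-40,-180,-10],"roll": -24,"gripper": 1},{"dp": [-49,-220,-10],"roll": -30,"gripper": 1},{"dp": [-57,-255,-10],"roll": -36,"gripper": 1},{"dp": [-63,-285,-10],"roll": -40,"gripper": 1},{"dp": [-66,-299,-10],"roll": -40,"gripper": 1},{"dp": [-66,-299,-10],"roll": -40,"gripper": 1},{"dp": [-66,-299,-10],"roll": -40,"gripper": 1},{"dp": [-66,-299,-10],"roll": -40,"gripper": 1}]}}

```text
clock: 12.32
eef_pos: [581.4, 165.4, 208.1]
eef_rot: [3.141, 0.001, 0.272]
wrist_force: [0.5, 0.2, 0.3]
finger_gap: 93.9
finger_force: 0.0
```

```bash
python3 w.py w6 punch punch_top stand
```

```text
{'clock': 12.317, 'joints': [0.217, 0.421, 1.351, -0.0, 1.371, 1.516], 'eef_pos': [581.407, 165.38, 208.148], 'eef_rot': [3.141, 0.001, 0.272], 'wrist_force': [0.508, 0.247, 0.336], 'finger_force': 0.0, 'finger_gap': 93.94}
punch 0.63 [256.4, 178.9, 293.1, 232.7] 273.8046544428773 205.10296191819464
punch_top 0.83 [255.9, 179.0, 293.3, 232.9] 273.85241379310344 205.05172413793105
stand 0.62 [223.6, 113.3, 333.0, 244.7] 275.3801504836976 172.18607428639675
```

View pics/w6.png

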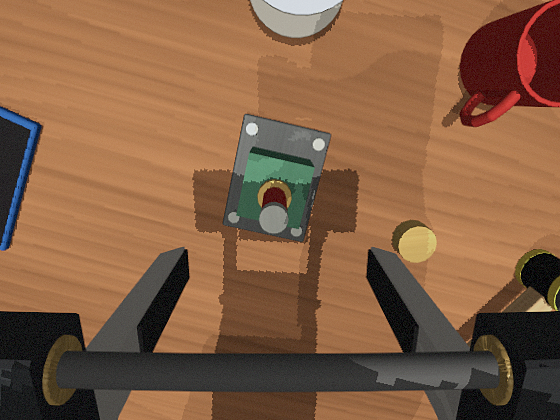

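The setter is back up. Its steel top is at (273, 218), with the red handle and brass collar behind it, and the mallet is visible at the right edge.

```bash
python3 - <<'E'
from h import *
st=read_state();c=cam('wrist',st);Rt=R.from_euler('xyz',st['eef_rot']).as_matrix()
P=atz(c,273,218,140);print(P,Rt.T@(P-st['eef_pos']))
E
```

```text
[583.6381616  169.50487704 140.        ] [ 2.91099967 -3.18174715 69.05443703]
```

Call:
{"method": "carry_out", "body": {"deltas": [{"dp": [2.5,-3,10],"roll": 0,"gripper": 1},{"dp": [2.5,-3,35],"roll": 0,"gripper": 1},{"dp": [2.5,-3,65],"roll": 0,"gripper": 1},{"dp": [2.5,-3,92],"roll": 0,"gripper": 1},{"dp": [2.5,-3,110],"roll": 0,"gripper": 1},{"dp": [2.5,-3,117],"roll": 0,"gripper": 1},{"dp": [2.5,-3,117],"roll": 0,"gripper": 1},{"dp": [2.5,-3,117],"roll": 0,"gripper": 1}]}}

```text
clock: 13.18
eef_pos: [583.6, 170.3, 92.6]
eef_rot: [-3.142, -0.001, 0.274]
wrist_force: [-0.4, 0.3, -1.1]
finger_gap: 93.8
finger_force: 0.0
```

Call:
{"method": "carry_out", "body": {"deltas": [{"dp": [0,0,0],"roll": 0,"gripper": -1},{"dp": [0,0,0],"roll": 0,"gripper": -1},{"dp": [0,0,0],"roll": 0,"gripper": -1},{"dp": [0,0,0],"roll": 0,"gripper": -1},{"dp": [0,0,0],"roll": 0,"gripper": -1},{"dp": [0,0,0],"roll": 0,"gripper": -1},{"dp": [0,0,0],"roll": 0,"gripper": -1},{"dp": [0,0,0],"roll": 0,"gripper": -1},{"dp": [0,0,0],"roll": 0,"gripper": -1},{"dp": [0,0,0],"roll": 0,"gripper": -1},{"dp": [0,0,0],"roll": 0,"gripper": -1},{"dp": [0,0,0],"roll": 0,"gripper": -1}], "newtons": 15}}

```text
clock: 14.18
eef_pos: [583.2, 170.1, 91.9]
eef_rot: [3.141, 0.0, 0.274]
wrist_force: [0.7, -2.9, -0.7]
finger_gap: 19.9
finger_force: 15.0
```

Call:
{"method": "carry_out", "body": {"deltas": [{"dp": [0,1.5,-3],"roll": 0,"gripper": -1},{"dp": [0,1.5,-9],"roll": 0,"gripper": -1},{"dp": [0,1.5,-16],"roll": 0,"gripper": -1},{"dp": [0,1.5,-22],"roll": 0,"gripper": -1},{"dp": [0,1.5,-24],"roll": 0,"gripper": -1},{"dp": [0,1.5,-24],"roll": 0,"gripper": -1},{"dp": [0,1.5,-24],"roll": 0,"gripper": -1},{"dp": [0,1.5,-24],"roll": 0,"gripper": -1}]}}

```text
clock: 14.85
eef_pos: [583.5, 168.8, 115.7]
eef_rot: [-3.142, 0.0, 0.274]
wrist_force: [-0.1, -0.2, -3.3]
finger_gap: 19.8
finger_force: 15.0
```

Call:
{"method": "carry_out", "body": {"deltas": [{"dp": [-4,0,0.1],"roll": 0,"gripper": -1},{"dp": [-8,0,0.4],"roll": 0,"gripper": -1},{"dp": [-12,0,0.9],"roll": 0,"gripper": -1},{"dp": [-16,0,1.6],"roll": 0,"gripper": -1},{"dp": [-16,0,1.6],"roll": 0,"gripper": -1}]}}

```text
clock: 15.27
eef_pos: [567.7, 164.4, 114.5]
eef_rot: [-3.142, -0.0, 0.274]
wrist_force: [2.0, 0.4, -0.3]
finger_gap: 19.7
finger_force: 15.0
```

Call:
{"method": "carry_out", "body": {"deltas": [{"dp": [-6,0,1.4],"roll": 0,"gripper": -1},{"dp": [-12,0,3.3],"roll": 0,"gripper": -1},{"dp": [-18,0,6],"roll": 0,"gripper": -1},{"dp": [-25,0,9.4],"roll": 0,"gripper": -1},{"dp": [-31,0,13.2],"roll": 0,"gripper": -1},{"dp": [-36.7,0,17.6],"roll": 0,"gripper": -1},{"dp": [-40,0,20.5],"roll": 0,"gripper": -1},{"dp": [-43,0,23.4],"roll": 0,"gripper": -1},{"dp": [-45,0,25.5],"roll": 0,"gripper": -1},{"dp": [-45,0,25.5],"roll": 0,"gripper": -1},{"dp": [-45,0,25.5],"roll": 0,"gripper": -1}]}}

```text
clock: 16.18
eef_pos: [524.0, 152.1, 89.4]
eef_rot: [3.142, 0.001, 0.274]
wrist_force: [-5.8, -1.7, 12.3]
finger_gap: 19.3
finger_force: 15.0
```

Call:
{"method": "carry_out", "body": {"deltas": [{"dp": [0,0,0],"roll": 0,"gripper": -1},{"dp": [0,0,0],"roll": 0,"gripper": -1},{"dp": [0,0,0],"roll": 0,"gripper": -1},{"dp": [0,0,0],"roll": 0,"gripper": -1}], "newtons": 60}}

```text
clock: 16.52
eef_pos: [524.1, 152.1, 89.5]
eef_rot: [3.142, 0.001, 0.274]
wrist_force: [-7.0, -2.1, 13.9]
finger_gap: 18.8
finger_force: 60.0
```

```bash
python3 - <<'E'
from h import *
a=viewer.camera('wrist')[...,::-1]
im=viewer.camera('side')[...,::-1]
s=cv2.resize(im[180:300,180:340],None,fx=3.5,fy=3.5,interpolation=2)
cv2.imwrite('pics/c7.png',np.vstack([cv2.resize(a[:300],None,fx=.55,fy=.55),np.zeros((1,308,3),np.uint8)]) if 0 else np.vstack([a[100:270],s]))
E
```

```text
(no output)
```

View pics/c7.png

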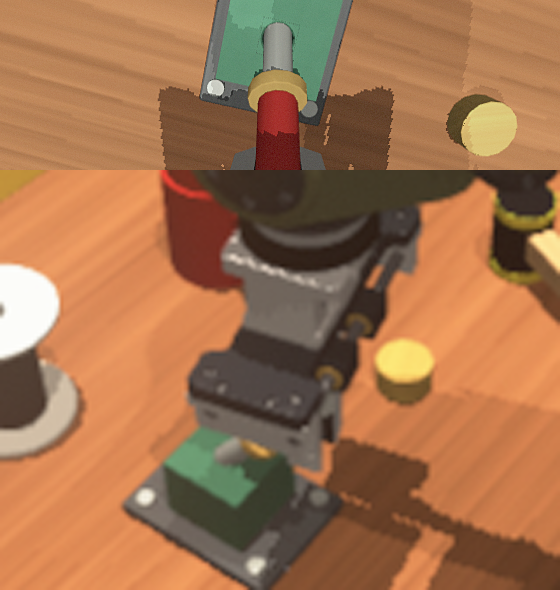

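The setter leans at about 45° with its tip still in the hole. I'll draw it out along its own axis and raise it.

Call:
{"method": "carry_out", "body": {"deltas": [{"dp": [-3,0,-3],"roll": 0,"gripper": -1},{"dp": [-9,0,-10],"roll": 0,"gripper": -1},{"dp": [-16,0,-22],"roll": 0,"gripper": -1},{"dp": [-18,0,-45],"roll": 0,"gripper": -1},{"dp": [-18,0,-75],"roll": 0,"gripper": -1},{"dp": [-18,0,-105],"roll": 0,"gripper": -1},{"dp": [-18,0,-130],"roll": 0,"gripper": -1},{"dp": [-18,0,-148],"roll": 0,"gripper": -1},{"dp": [-18,0,-155],"roll": 0,"gripper": -1},{"dp": [-18,0,-155],"roll": 0,"gripper": -1},{"dp": [-18,0,-155],"roll": 0,"gripper": -1},{"dp": [-18,0,-155],"roll": 0,"gripper": -1}]}}

```text
clock: 17.62
eef_pos: [506.8, 147.3, 242.2]
eef_rot: [-3.141, 0.003, 0.274]
wrist_force: [0.4, -0.2, -2.0]
finger_gap: 19.0
finger_force: 60.0
```

```bash
python3 w.py w8 punch; python3 - <<'E'
from h import *
a=cv2.imread('pics/w8.png')
s=viewer.camera('side')[...,::-1][60:300,140:420]
cv2.imwrite('pics/c8.png',np.vstack([a[60:230],cv2.resize(s,(490,420),interpolation=2).copy() if 0 else cv2.resize(s,(560,420+60)[:2],interpolation=2)[:425]]))
E
```

```text
{'clock': 17.617, 'joints': [0.213, 0.225, 1.529, 0.0, 1.39, 1.51], 'eef_pos': [506.831, 147.298, 242.166], 'eef_rot': [-3.141, 0.003, 0.274], 'wrist_force': [0.367, -0.154, -1.957], 'finger_force': 59.999, 'finger_gap': 18.955}
punch 0.81 [246.2, 125.0, 308.8, 333.8] 277.44193912063133 235.12209695603156
```

View pics/c8.png

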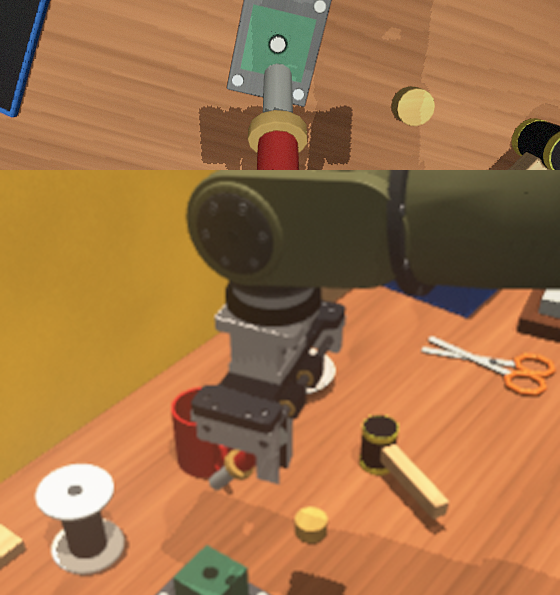

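The setter is out and leaning with its tip lowest; in the wrist view the tip is near (278, 127). The mallet is still standing. I'll fit the lean angle before handing in.

```bash
python3 - <<'E'
from h import *
st=read_state();c=cam('wrist',st);Rt=R.from_euler('xyz',st['eef_rot']).as_matrix();t=np.array(st['eef_pos'])
for L in (76,82,88):
  for th in (35,40,45,50,55,60):
    a=np.radians(th); ax=np.array([np.sin(a),0,np.cos(a)]); n=np.array([np.cos(a),0,-np.sin(a)]) # n: upper/front side
    g=np.array([0,0,-19.]); f=lambda s,r:(Rt@(g+ax*(L-s)+n*r)+t)
    print(L,th,'tip far edge',proj(c,f(0,8))[1].round(),'collar front',proj(c,f(42,15))[1].round(),'collar back rim top',proj(c,f(50,15))[1].round(),'tipz',f(0,0)[2].round())
E
```

```text
76 35 tip far edge 157.0 collar front 204.0 collar back rim top 217.0 tipz 199.0
76 40 tip far edge 150.0 collar front 203.0 collar back rim top 216.0 tipz 203.0
76 45 tip far edge 143.0 collar front 202.0 collar back rim top 216.0 tipz 208.0
76 50 tip far edge 137.0 collar front 201.0 collar back rim top 217.0 tipz 213.0
76 55 tip far edge 131.0 collar front 202.0 collar back rim top 218.0 tipz 218.0
76 60 tip far edge 126.0 collar front 202.0 collar back rim top 219.0 tipz 224.0
82 35 tip far edge 150.0 collar front 195.0 collar back rim top 207.0 tipz 194.0
82 40 tip far edge 142.0 collar front 193.0 collar back rim top 206.0 tipz 199.0
82 45 tip far edge 135.0 collar front 191.0 collar back rim top 205.0 tipz 204.0
82 50 tip far edge 128.0 collar front 190.0 collar back rim top 205.0 tipz 209.0
82 55 tip far edge 121.0 collar front 190.0 collar back rim top 206.0 tipz 215.0
82 60 tip far edge 115.0 collar front 190.0 collar back rim top 207.0 tipz 221.0
88 35 tip far edge 144.0 collar front 187.0 collar back rim top 198.0 tipz 190.0
88 40 tip far edge 135.0 collar front 184.0 collar back rim top 196.0 tipz 194.0
88 45 tip far edge 127.0 collar front 181.0 collar back rim top 195.0 tipz 199.0
88 50 tip far edge 119.0 collar front 179.0 collar back rim top 194.0 tipz 205.0
88 55 tip far edge 112.0 collar front 178.0 collar back rim top 194.0 tipz 211.0
88 60 tip far edge 105.0 collar front 178.0 collar back rim top 194.0 tipz 218.0
```

```bash
python3 - <<'E'
from h import *
from scipy.optimize import least_squares
a=cv2.imread('pics/w8.png')
for v in range(118,250,6): print(v,a[v,278][::-1],a[v,292][::-1], end=' | ')
r=models.cut_out('wrist','punch')[0]['region']
print();W={v:int(r[v].sum()) for v in range(124,336,7)};print(W)
st=read_state();c=cam('wrist',st);Rt=R.from_euler('xyz',st['eef_rot']).as_matrix();t=np.array(st['eef_pos'])
# silhouette of modelled setter: compare masks over L, theta
def mask(L,th):
    m=np.zeros((420,560),np.uint8);k=np.radians(th);ax=np.array([np.sin(k),0,np.cos(k)]);n=np.array([np.cos(k),0,-np.sin(k)]);b=np.array([0,1.,0])
    ph=np.linspace(0,2*np.pi,40)
    for s0,s1,rad in((0,42,8),(42,50,15),(50,112,10)):
        pts=[proj(c,Rt@(np.array([0,0,-19.])+ax*(L-s)+rad*(np.cos(p)*n+np.sin(p)*b))+t) for s in(s0,s1) for p in ph]
        cv2.fillConvexPoly(m,cv2.convexHull(np.array(pts,np.float32)).astype(np.int32),1)
    return m[:240].astype(bool)
q=r[:240]
o=sorted(((mask(L,th)^q).sum(),L,th) for L in range(70,106,2) for th in range(20,72,2));print(q.sum(),o[:8])
E
```

```text
118 [ 94 145 114] [ 91 143 112] | 124 [133 135 128] [ 92 138 111] | 130 [146 149 139] [ 92 143 113] | 136 [148 149 140] [101 165 129] | 142 [146 149 141] [127 126 125] | 148 [150 151 142] [115 114 111] | 154 [149 151 143] [114 120 119] | 160 [148 149 143] [96 99 92] | 166 [151 151 144] [95 85 76] | 172 [172 143  84] [71 69 62] | 178 [172 141  86] [157 130  74] | 184 [182 152  89] [169 140  81] | 190 [158 112  66] [180 150  87] | 196 [159  48  46] [135  25  25] | 202 [159  52  48] [143  46  44] | 208 [157  48  42] [139  43  36] | 214 [157  45  41] [139  34  38] | 220 [156  46  42] [137  37  35] | 226 [154  42  40] [141  41  38] | 232 [89 23 21] [140  40  37] | 238 [102  31  31] [93 28 28] | 244 [97 22 22] [91 17 18] | 
{124: 6, 131: 27, 138: 28, 145: 28, 152: 29, 159: 30, 166: 30, 173: 34, 180: 52, 187: 58, 194: 60, 201: 59, 208: 52, 215: 42, 222: 42, 229: 42, 236: 42, 243: 44, 250: 44, 257: 44, 264: 45, 271: 46, 278: 46, 285: 46, 292: 46, 299: 47, 306: 48, 313: 49, 320: 49, 327: 46, 334: 0}
4636 [(np.int64(306), 92, 44), (np.int64(313), 94, 42), (np.int64(345), 96, 40), (np.int64(346), 94, 44), (np.int64(360), 92, 46), (np.int64(377), 96, 42), (np.int64(377), 98, 40), (np.int64(378), 90, 46)]
```

The silhouette fit gives a lean of about 43° with the tip about 195 mm above the bench, well inside the limits. Handing in.

```bash
python3 -c "
from cell import *
s=read_state();print(s['clock'],s['eef_pos'],s['wrist_force'],s['finger_force']);print(manip.sign_off())"
```

```text
17.8167 [507.31134685 147.40060658 242.97847787] [ 0.46268997 -0.39704974 -2.07475877] 59.99955654144287
the job is handed in; nothing more can be done
None
```

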